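Eject a sawn block from the kerfing jig and lay it in the tray

TASK

The block in the saw-guide jig is sawn and has to come out. Draw the end-stop bolt fully aside so the mouth is open, press the red spring ejector all the way in so that it pushes the block out of the mouth, and let the ejector spring back; then take the block out by its exposed end and lay it gently, flat and right way up, on the floor of the tray beside the two sawn blocks, without disturbing them or knocking the brush, pen or glue bottle about.

Things in the scene. Friction and masses are not known exactly. Their poses are not given: they have to be found in the camera images.
- jig: Saw-guide jig, screwed to the bench. Origin on the bench under the seated block's middle; z up. Its channel runs along y: the mouth is at -y, the ejector at +y. Plywood base 18 mm thick, x -48 to +80, y -112 to +208. Wooden cheeks at |x| 24 to 40, y -47 to +47, carry an aluminium plate over the channel, top z = 55. Spring barrel on the base at y +62 to +128, top z = 49 (all mm).
- mouth (a point): Middle of the ledge in front of the mouth, on the base's top (z = 18 mm), at jig x = 0, y = -87 mm. Bare flat base from jig y = -112 to -61 mm; between there and the cheeks (y -61 to -47) stand the bolt's steel guide (x +27 to +67) and strike (x -39 to -27), tops at z = 46 mm. Axes as the jig's.
- stop_bolt (a joint): End-stop bolt, m: 0 = closed (steel bar across the mouth in front of the block, z 24 to 41 mm), 0.062 = fully drawn to jig +x, mouth clear. Stiff sliding (about 1.5 N), stays where it is left.
- bolt_knob (a point): Middle of the bolt's upright black knob, 16 mm diameter, z 46 to 76 mm above the bench (this point at z = 64); with the bolt closed at jig x = +94, y = -53.5 mm, it travels along jig +x with the bolt. Room for closed fingers on its -x side, over the bolt guide (x +27 to +67).
- ejector (a joint): Spring ejector slide, m: 0 = out (rest), 0.060 = pressed fully in towards the mouth (jig -y). Spring force about 3 N at rest, 9.5 N fully in; returns by itself. Its foot bears on the back end of the block. It cannot push the block out while the bolt is closed.
- ejector_pad (a point): Middle of the outer face (facing jig +y) of the ejector's red thumb pad, 45 mm wide and 26 mm high, at z = 69 mm above the bench (pad z 56 to 82); at rest at jig x = 0, y = +202 mm; it is pushed along jig -y.
- block: The sawn block in the jig: light wood with a saw kerf, 45 (x) x 90 (y) x 28 (z) mm, 0.06 to 0.13 kg; origin in the middle of its underside. Starts in the channel under the plate, axes as the jig's, underside at z = 18 mm. The full ejector stroke moves it about 57 mm towards jig -y: its outer 55 mm then stand out of the mouth, on the ledge.
- tray: Open dark wooden tray, fixed to the bench, 172 (x) x 242 (y) x 24 (z) mm outside, walls and floor 8 mm thick; origin in the middle of its underside, z up. Inner floor at z = 8 mm. The half towards tray +y is free (y -10 to +113 mm).
- sawn_1: Sawn block like the other (45 x 90 x 28 mm), lying in the tray at about tray y = -85 mm, its length along tray x; origin in the middle of its underside.
- sawn_2: Sawn block like the other (45 x 90 x 28 mm), lying in the tray at about tray y = -33 mm, its length along tray x; origin in the middle of its underside.
- brush: Bench brush with wooden handle, 44 x 185 x 18 mm, length along its y, lying on the bench; origin in the middle of its underside. Leave alone.
- pen: Green marking pen, 10 mm diameter, 128 mm long along its y, lying on the bench; origin in the middle of its underside. Leave alone.
- glue: Cream-coloured glue bottle lying on its side, 37 mm diameter, 140 mm long along its y; origin under its middle. Leave alone.

How it is judged:
On the way, in this order (a step that is already met when the one before it is completed fails the run):
1. the end-stop bolt is drawn aside, at least 57 mm of its 62 mm (value of joint stop_bolt above 0.057 m), for 0.2 s.
2. the ejector is pressed in at least 56 mm of its 60 mm and the block has moved at least 50 mm out of its seat (value of joint ejector above 0.056 m and y of block in the frame of jig below -0.05 m), for 0.2 s.
3. the block is clear of the jig's channel (horizontal distance between block and jig above 0.1 m), for 0.1 s.
At the end, for the whole second after the job is handed in: The block lies at rest inside the tray, right way up and flat on its floor (underside within 3 mm of the floor, tilt under 0.06 rad), let go; the ejector has sprung back to within 4 mm of its rest; the two sawn blocks lie within 20 mm of where they were (z of block in the frame of tray between 0.004 and 0.011 m and x of block in the frame of tray between -0.065 and 0.065 m and y of block in the frame of tray between -0.105 and 0.105 m and angle between block's own z axis and vertical below 0.06 rad and linear speed of block below 0.02 m/s and value of joint ejector below 0.004 m and distance of each of sawn_1, sawn_2 from where it was at the start of the episode below 0.02 m); the robot touches nothing.
It fails at once if a sawn block in the tray is shoved by more than 20 mm (distance of any of sawn_1, sawn_2 from where it was at the start of the episode above 0.02 m).
It fails at once if the block is dropped: in the air, more than 25 mm above the tray floor's height, touching nothing (height (world z) of block above 0.033 m and contact force between block and anything else below 0.01 N).
It fails at once if the brush, pen or glue bottle is moved by more than 40 mm (distance of any of brush, pen, glue from where it was at the start of the episode above 0.04 m).
It also fails if it takes over 67 s, if anything falls off the work surface, if the arm or the gripper's body presses on something with over 40 N, if the wrist force passes 120 N, or if a joint passes its speed limit or range.

ROBOT

A 6-joint arm with a two-finger parallel gripper is mounted at the origin on a cart in front of the work surface, level with it; the furniture and walls round the work are solid. World frame = base frame: x ahead of the robot, y to its left, z up, the work surface at z = 0. Lengths are in m, angles in rad, forces in N, time in s.
With the tool pointing down it reaches from about 0.25 to 0.725 m from the base axis. Payload 4 kg.
Tool frame: the origin (TCP) lies at the very end of the fingers, on their centre line; the grasp point (between the pads) lies 19 mm behind it; z points along the fingers, y is the line along which they close (so a half turn about z gives the same grasp; the last joint's range is limited). The gripper opens to 85 mm and grips with 20 to 120 N. Pads are 22 mm wide; open, the fingers measure 114 mm over their backs; the gripper's body (76 mm by 85 mm) begins 54 mm behind the grasp point. The pads swing forward as they close: fully open they stand 13 mm farther back than shut.
Start: joints at [-1.209, 0.241, 0.005, 1.335, 0, 1.571], TCP at [0.177, -0.468, 0.231] pointing down, gripper open.
Joint ranges: [-2.72, 2.72], [-1.05, 1.87], [-1.09, 1.28], [-1.99, 2.15], [-1.42, 1.44], [-3.14, 3.14]. Speed limits (rad/s): [2.79, 2.79, 3.14, 3.14, 3.14, 3.14].

INTERFACE

Orientations are given as a unit quaternion [x, y, z, w].
In Python, from workcell import * gives the robot as it stands. The module is installed in compiled form; this text tells all that it offers.
- The arm moves only by the tool send_rows, never from a script. Its argument "steps" is text: rows parted by semicolons, each of 7 numbers parted by spaces: the opening, from -1 (shut) to 1 (fully open), then the shift along the world's x, y, z in m, then the turn, a rotation vector about the world's x, y, z in rad. A call has exactly 5 rows; each row shifts and turns the commanded pose from where the row before left it; what a row does not reach is not made up. A row lasts 1/12 s, in which the tool goes at most 41.7 mm and 7.16 degrees, less where a joint would pass 70% of its speed; a pose out of reach is approached as far as the arm can. A call is refused whole if a number of a shift passes 0.0417 or a number of a turn 0.125, either way. A call with a gripper value outside its range is refused whole. The fingers move at their own pace and stop on an object; the grip force is fixed at half the most. Time passes only in rows, so rows that do not move let the fingers close, or fill a call up. It gives the time, the measured TCP pose, the force, the opening and the grip force at its end, in the units of the state.
- get_obs(): the state, without advancing time (a new reading comes with each control period).
- camera(name): name is "side" or "top" or "wrist"; returns a dict with "frame" (384x512x3 uint8, red, green, blue), "range_z" (384x512 float32, m along the optical axis (not along the pixel's ray), 0 where there is no reading), "camera_matrix" (3x3 intrinsics, pixels), "extrinsics" (4x4, takes a point from world to camera coordinates); the wrist camera has in their place "T_tool_cam" (4x4, takes a point from camera to tool coordinates, whose origin is the TCP and whose axes are the flange's). Camera axes: x right, y down, z forward; pixel columns grow to the right and rows downward; lengths in m; the calibration is good to about 2 mm. The wrist camera is an equidistant fisheye: a pixel r from the principal point sees the ray r / f radians off the axis. A picture is of the moment at which its call begins: read the wrist's pose just before it.
- job_done(): hands the job in; it is judged then, once.
The state is a dict: "clock": time; "joint_pos": joint angles; "joint_vel": joint speeds; "tau": joint torques, N m; "eef_pos": TCP position; "tool_rot": TCP orientation; "ft_force": force on the tool from outside, world axes, zero at the start; "ft_torque": the same for the moment, N m; "grip_width": finger opening in m; "grasp_force": force on a finger pad.
Only numpy, scipy, OpenCV 4.12 (cv2) and the standard library are available. Lean on these libraries where they do the work, as an engineer would, in place of code of your own. Each camera call takes 0.05 s, during which the arm holds its last target. There are 200 camera calls.

## Working session

There is one attempt and no reset: what is moved stays moved. The work goes in short steps, Python scripts to look and compute and a tool call to move; the robot and the scene stay as the last step left them, time stands still between calls to the robot, and variables do not carry over. Pictures are saved under pics/ and viewed, at most 10 in all, crops included, and the job is handed in when it is done.

Besides the shell and the picture viewer there is one more tool, called as name(argument=value, ...), one argument or row to a line, values as JSON. send_rows: Moves the arm, as the interface text tells. Its arguments: {"type":"object","properties":{"steps":{"type":"string"}},"required":["steps"]}

```bash
mkdir -p pics
cat > h.py <<'E'
from workcell import *
import numpy as np, cv2
def cloud(c):
    K=np.array(c["camera_matrix"]);T=np.linalg.inv(np.array(c["extrinsics"]))
    z=c["range_z"];v,u=np.mgrid[:z.shape[0],:z.shape[1]]
    p=np.stack([(u-K[0,2])/K[0,0]*z,(v-K[1,2])/K[1,1]*z,z],-1)
    return p@T[:3,:3].T+T[:3,3]
def save(n,f): cv2.imwrite("pics/"+n+".png",cv2.cvtColor(f,cv2.COLOR_RGB2BGR))
E
python3 - <<'E'
from h import *
o=get_obs();print(o)
for n in("top","side"):
    c=camera(n);save(n+"1",c["frame"]);np.savez(n+".npz",P=cloud(c),**c)
    print(n,c["camera_matrix"],c["extrinsics"])
a=cv2.imread("pics/top1.png");b=cv2.imread("pics/side1.png")
E
```

```text
{'clock': 0.0, 'joint_pos': array([-1.20900186e+00,  2.41413899e-01,  3.70366170e-03,  1.33521683e+00,
       -2.22959436e-05,  1.57080637e+00]), 'joint_vel': array([0.00072817, 0.0009046 , 0.00092828, 0.00099624, 0.00080134,
       0.00022784]), 'tau': array([ 1.01671176e-03, -3.72317863e+01,  2.52407742e+01,  1.69367337e-02,
       -1.06344517e-04, -9.06985548e-06]), 'eef_pos': array([ 0.17674039, -0.46702668,  0.23040467]), 'tool_rot': array([ 9.83683008e-01,  1.79907209e-01, -2.02644831e-04, -1.04598159e-03]), 'ft_force': array([ 1.22396775, -0.23956602, -0.81735419]), 'ft_torque': array([-0.03670583, -0.02432874,  0.00062912]), 'grasp_force': 0.0, 'grip_width': 0.08524836981463182}
top [[425.30989136   0.         266.25665929]
 [  0.         425.30989136 192.33230576]
 [  0.           0.           1.        ]] [[ 0.01124796 -0.99992473  0.00490164 -0.02711808]
 [-0.98381966 -0.0119431  -0.17876309  0.57059239]
 [ 0.17880818 -0.00281161 -0.98387994  1.24765985]
 [ 0.          0.          0.          1.        ]]
side [[380.0667146    0.         248.3259599 ]
 [  0.         380.0667146  190.03474322]
 [  0.           0.           1.        ]] [[ 0.99849706  0.05263121 -0.01528304 -0.56351262]
 [ 0.02139523 -0.63107055 -0.77543034  0.04778806]
 [-0.05045651  0.77393793 -0.63124814  1.24517481]
 [ 0.          0.          0.          1.        ]]
```

View pics/top1.png

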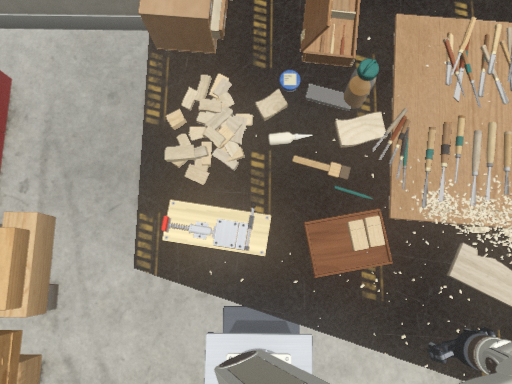

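View pics/side1.png

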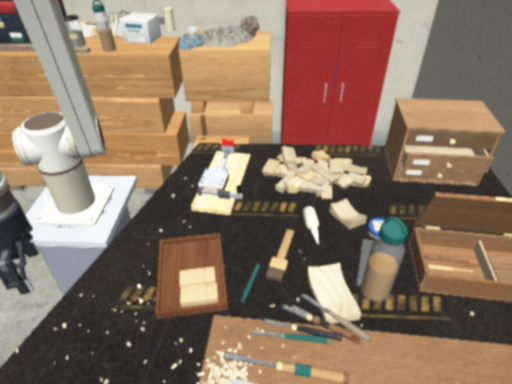

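Top view: jig base spans about (163,200)–(271,255), with the red pad at (166,224) and the mouth/bolt at (250,230). The tray is at (348,243) and the sawn blocks at (367,233). The jig's axes roughly match the world's. Next I'll measure.

```bash
cat > m.py <<'E'
from h import *
t=np.load("top.npz");s=np.load("side.npz")
def rect(p):
    r=cv2.minAreaRect((p[:,:2]*1000).astype(np.float32));return np.round(r[0],1),np.round(r[1],1),round(r[2],1)
for name,d,roi,sroi in(("top",t,(155,190,280,265),(300,200,400,285)),("side",s,(185,135,255,220),(150,225,235,325))):
    f=d["frame"];P=d["P"];hsv=cv2.cvtColor(f,cv2.COLOR_RGB2HSV).astype(int)
    def box(r):
        m=np.zeros(f.shape[:2],bool);m[r[1]:r[3],r[0]:r[2]]=1;return m
    H,S,V=hsv[...,0],hsv[...,1],hsv[...,2];Z=P[...,2]
    j=box(roi);tr=box(sroi)
    base=j&(Z>.008)&(Z<.028)&(V>130)
    print(name,"base",base.sum(),np.median(Z[base]),rect(P[base]))
    pl=j&(Z>.050)&(Z<.062)&(S<70); print(" plate",pl.sum(),np.median(Z[pl]),rect(P[pl]))
    red=j&((H<8)|(H>172))&(S>150)&(V>90)
    print(" red",red.sum(),np.percentile(P[red],[5,50,95],axis=0).round(4).tolist())
    T=tr&(Z>.003)&(Z<.045)&(S>20)&(V>60);print(" tray",T.sum(),rect(P[T]))
    b=tr&(V>150)&(H>10)&(H<35)&(Z>.025); print(" sawn",b.sum(),np.median(Z[b]),rect(P[b]))
    fl=tr&(Z<.013)&(Z>.004)&(V>60); print(" floor",np.median(Z[fl]))
    kn=j&(Z>.06)&(V<90); print(" knob?",kn.sum(),np.median(P[kn],axis=0) if kn.any() else "", np.percentile(P[kn],[5,95],axis=0).round(3).tolist() if kn.any() else "")
f=t["frame"][185:275,150:290];a=cv2.resize(f,None,fx=4,fy=4,interpolation=cv2.INTER_CUBIC)
save("jigtop",a)
E
python3 m.py
```

```text
top base 2919 0.017449447078261793 (array([468.2, 130.4]), array([319.6, 133.6]), 81.9)
 plate 794 0.05471066058993779 (array([434.9, 136.8]), array([112.6, 270. ]), 13.8)
 red 74 [[0.4523, 0.2727, -0.0015], [0.4703, 0.2787, 0.0795], [0.4907, 0.3065, 0.0841]]
 tray 5099 (array([ 428.3, -281.5]), array([259.9, 312.5]), 0.6)
 sawn 943 0.03574954327543134 (array([ 414.9, -229. ]), array([175.3, 449.5]), 15.1)
 floor 0.007853727635917185
 knob? 32 [0.5244456  0.01568121 0.07989885] [[0.339, -0.017, 0.071], [0.533, 0.025, 1.33]]
side base 1387 0.01761545838756895 (array([478.3, 133.2]), array([325.2, 148.5]), 81.9)
 plate 471 0.054539392733014 (array([452. , 142.8]), array([128.3, 282.3]), 9.7)
 red 63 [[0.4544, 0.2727, 0.0657], [0.4729, 0.2786, 0.0758], [0.4917, 0.2864, 0.0827]]
 tray 5291 (array([ 422.9, -269.3]), array([188.1, 358. ]), 13.5)
 sawn 1225 0.03501261001889211 (array([ 545.9, -583.6]), array([ 99.9, 656.6]), 19.2)
 floor 0.007273559822812747
 knob? 27 [0.53804819 0.01500961 0.07365839] [[0.532, -0.904, 0.061], [0.624, 0.021, 0.814]]
```

View pics/jigtop.png

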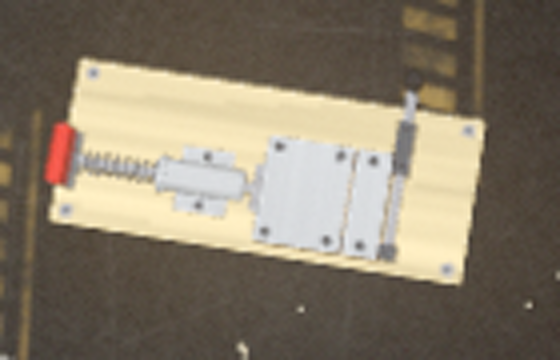

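Crop: knob tip at about (415,97) and red pad at (60,152). The jig is yawed about -8°. I'll clean up the fits using connected components.

```bash
cat > m2.py <<'E'
from h import *
def big(m,k=1):
    n,l,st,_=cv2.connectedComponentsWithStats(m.astype(np.uint8),connectivity=4)
    o=np.argsort(-st[1:,4])[:k]+1;return [l==i for i in o]
def rect(p):
    r=cv2.minAreaRect((p[:,:2]*1000).astype(np.float32));return np.round(r[0],1).tolist(),np.round(r[1],1).tolist(),round(r[2],1)
for name,roi,sroi in(("top",(155,190,280,265),(300,200,400,285)),("side",(185,135,255,220),(150,225,235,325))):
    d=np.load(name+".npz");f=d["frame"];K=d["camera_matrix"];T=np.linalg.inv(d["extrinsics"]);P=d["P"]
    def plane(m,z):
        v,u=np.nonzero(m);r=np.stack([(u-K[0,2])/K[0,0],(v-K[1,2])/K[1,1],np.ones(len(u))],-1)@T[:3,:3].T
        return T[:3,3]+r*((z-T[2,3])/r[:,2])[:,None]
    hsv=cv2.cvtColor(f,cv2.COLOR_RGB2HSV).astype(int);H,S,V=hsv[...,0],hsv[...,1],hsv[...,2]
    def box(r):
        m=np.zeros(f.shape[:2],bool);m[r[1]:r[3],r[0]:r[2]]=1;return m
    Z=P[...,2];j=box(roi);tr=box(sroi)
    b=big(j&(abs(Z-.018)<.006)&(V>120))[0];print(name,"base",b.sum(),rect(plane(b,.018)))
    b=big(j&(abs(Z-.055)<.004)&(S<60)&(V>120))[0];print(" plate",b.sum(),rect(plane(b,.055)),Z[b].mean())
    red=big(j&((H<8)|(H>172))&(S>150)&(V>90)&(Z>.05))[0];print(" red",np.percentile(P[red],[2,50,98],axis=0).round(4).tolist())
    w=big(tr&(S>60)&(V>50)&(V<170)&(abs(Z-.024)<.004));w=np.logical_or.reduce(big(tr&(abs(Z-.024)<.003)&(S>60),1))
    print(" traywall",w.sum(),rect(plane(w,.024)))
    for b in big(tr&(V>165)&(S<140)&(abs(Z-.036)<.004),2): print(" sawn",b.sum(),rect(plane(b,.036)),Z[b].mean(),S[b].mean(),V[b].mean())
E
python3 m2.py
```

```text
top base 1405 ([465.1, 130.7], [319.1, 127.6], 81.9)
 plate 707 ([442.9, 85.5], [93.7, 79.7], 82.4) 0.05480624577534776
 red [[0.45, 0.2723, 0.0704], [0.4703, 0.2778, 0.0799], [0.4908, 0.2853, 0.0857]]
 traywall 117 ([528.6, -419.1], [27.9, 57.3], 87.4)
 sawn 378 ([446.3, -301.7], [88.9, 45.1], 10.9) 0.03601584233340311 65.48148148148148 221.73280423280423
 sawn 369 ([458.6, -351.7], [89.3, 44.7], 9.6) 0.03605197128256887 65.26287262872629 222.1869918699187
side base 609 ([501.5, 174.0], [230.0, 77.1], 82.2)
 plate 425 ([446.2, 86.2], [97.6, 80.1], 81.8) 0.05467745978968848
 red [[0.4536, 0.2718, 0.0638], [0.4729, 0.2786, 0.0758], [0.4948, 0.2875, 0.0846]]
 traywall 432 ([427.4, -271.6], [170.9, 239.5], 10.9)
 sawn 572 ([461.8, -350.5], [89.7, 46.8], 9.5) 0.035205506211207736 69.41783216783217 244.6818181818182
 sawn 511 ([451.0, -300.6], [87.9, 48.3], 11.0) 0.03526735438448441 69.79256360078278 244.47358121330723
```

send_rows(
  steps="-1 0.0215 0.0328 -0.005 0 0 0.0712;-1 0.0215 0.0328 -0.005 0 0 0.0712;-1 0.0215 0.0328 -0.005 0 0 0.0712;-1 0.0215 0.0328 -0.005 0 0 0.0712;-1 0.0215 0.0328 -0.005 0 0 0.0712",
)

```text
clock: 0.52
eef_pos: [0.2847, -0.3019, 0.2057]
tool_rot: [0.936, 0.352, -0.0, -0.0]
ft_force: [-0.4, -0.7, 0.4]
grip_width: 0.0255
grasp_force: 0.0
```

send_rows(
  steps="-1 0.0215 0.0328 -0.005 0 0 0.0712;-1 0.0215 0.0328 -0.005 0 0 0.0712;-1 0.0215 0.0328 -0.005 0 0 0.0712;-1 0.0215 0.0328 -0.005 0 0 0.0712;-1 0.0215 0.0328 -0.005 0 0 0.0712",
)

```text
clock: 0.93
eef_pos: [0.3923, -0.1377, 0.1809]
tool_rot: [0.858, 0.513, -0.0, -0.0]
ft_force: [1.5, -0.3, 0.4]
grip_width: -0.0003
grasp_force: 0.0
```

send_rows(
  steps="-1 0.0215 0.0328 -0.005 0 0 0.0712;-1 0.0215 0.0328 -0.005 0 0 0.0712;-1 0.0215 0.0328 -0.005 0 0 0.0712;-1 0.0215 0.0328 -0.005 0 0 0.0712;-1 0 0 0 0 0 0",
)

```text
clock: 1.35
eef_pos: [0.4807, -0.0031, 0.16]
tool_rot: [0.775, 0.632, 0.001, -0.001]
ft_force: [0.4, -0.1, 0.2]
grip_width: -0.0
grasp_force: 0.0
```

send_rows(
  steps="-1 0.0193 0.0271 0 0 0 0.061;-1 0 0 -0.034 0 0 0;-1 0 0 -0.03 0 0 0;-1 0 0 -0.02 0 0 0;-1 0 0 0 0 0 0",
)

```text
clock: 1.77
eef_pos: [0.4928, 0.0184, 0.0726]
tool_rot: [0.758, 0.652, -0.004, -0.003]
ft_force: [-0.4, -0.1, -0.5]
grip_width: 0.0
grasp_force: 0.0
```

Run:
```python
from h import *
c=camera("wrist");save("w1",c["frame"]);print(c["camera_matrix"],c["T_tool_cam"])
c=camera("side");save("s2",cv2.resize(c["frame"][100:230,150:290],None,fx=4,fy=4))
```

```text
[[297.31863964   0.         256.24977257]
 [  0.         297.31863964 191.8349854 ]
 [  0.           0.           1.        ]] [[ 6.41883843e-05 -9.44977168e-01 -3.27136283e-01  8.46711451e-02]
 [ 9.99999814e-01  2.59104423e-04 -5.52245045e-04  2.79920861e-05]
 [ 6.06621417e-04 -3.27136187e-01  9.44977009e-01 -1.43106048e-01]
 [ 0.00000000e+00  0.00000000e+00  0.00000000e+00  1.00000000e+00]]
```

View pics/w1.png

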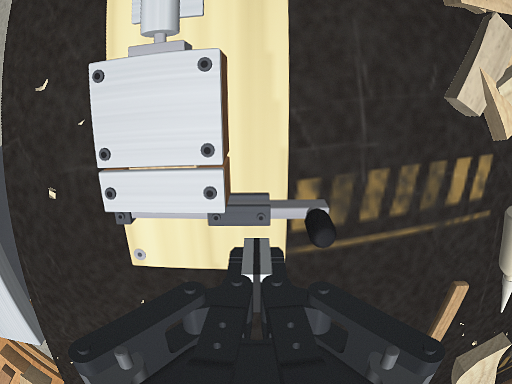

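Wrist view: the knob's dark blob is centred near (320,228), with its top disc at about (322,238). The closed fingers are at (257,255), to the left of it (the -x side). I'll cast the knob and plate rays.

```bash
cat >> h.py <<'E'
from scipy.spatial.transform import Rotation as R
def wray(c,o,px):
    K=np.array(c["camera_matrix"]);T=np.array(c["T_tool_cam"]);d=(np.array(px,float)-K[:2,2]);r=np.hypot(*d);th=r/K[0,0]
    v=np.r_[d/max(r,1e-9)*np.sin(th),np.cos(th)];q=R.from_quat(o["tool_rot"]).as_matrix()
    return np.array(o["eef_pos"])+q@T[:3,3],q@T[:3,:3]@v
def wplane(c,o,px,z):
    p,v=wray(c,o,px);return p+v*(z-p[2])/v[2]
J=np.array([.4443,.0858]);JY=np.radians(-8.1)
def tojig(p): a=R.from_euler('z',-JY).as_matrix()[:2,:2];return a@(np.array(p)[:2]-J)
def fromjig(p): a=R.from_euler('z',JY).as_matrix()[:2,:2];return a@np.array(p,float)+J
E
python3 - <<'E'
from h import *
o=get_obs();c=camera("wrist");print(o["eef_pos"],o["tool_rot"],tojig(o["eef_pos"])*1e3)
for n,px,z in(("knobtop",(322,238),.076),("plate BL corner",(106,212),.055),("plate BR",(224,212),.055),("back L",(90,63),.055),("back R",(224,50),.055)):
    p=wplane(c,o,px,z);print(n,p.round(4),(tojig(p)*1e3).round(1))
print(fromjig([.064,-.0535]))
E
```

```text
[0.49632861 0.01834467 0.07683173] [ 0.75867146  0.65147211 -0.00104668 -0.00078081] [ 61.01409101 -59.45147589]
knobtop [0.5335 0.0205 0.076 ] [ 97.6 -52.1]
plate BL corner [0.3999 0.0466 0.055 ] [-38.4 -45.1]
plate BR [0.4791 0.0358 0.055 ] [ 41.5 -44.6]
back L [0.4139 0.1417 0.055 ] [-38.   51.1]
back R [0.4954 0.1286 0.055 ] [44.6 49.6]
[0.5001233  0.02381606]
```

send_rows(
  steps="-1 0.004 0.007 0 0 0 0;-1 0 0 0 0 0 0;-1 0 0 -0.012 0 0 0;-1 0 0 -0.01 0 0 0;-1 0 0 0 0 0 0",
)

```text
clock: 2.33
eef_pos: [0.5004, 0.0257, 0.0543]
tool_rot: [0.758, 0.652, -0.001, -0.001]
ft_force: [-0.0, -0.4, -0.3]
grip_width: 0.0002
grasp_force: 0.0
```

send_rows(
  steps="-1 0.013 -0.0018 0 0 0 0;-1 0.013 -0.0018 0 0 0 0;-1 0.013 -0.0018 0 0 0 0;-1 0.013 -0.0018 0 0 0 0;-1 0.01 -0.0014 0 0 0 0",
)

```text
clock: 2.75
eef_pos: [0.5626, 0.0168, 0.0549]
tool_rot: [0.759, 0.652, -0.001, -0.001]
ft_force: [-2.7, -1.0, -0.8]
grip_width: -0.0004
grasp_force: 1.1
```

send_rows(
  steps="-1 0.004 -0.0006 0 0 0 0;-1 0.002 -0.0003 0 0 0 0;-1 0.002 -0.0003 0 0 0 0;-1 0 0 0 0 0 0;-1 0 0 0 0 0 0",
)

```text
clock: 3.17
eef_pos: [0.5694, 0.0159, 0.0549]
tool_rot: [0.758, 0.652, -0.001, -0.001]
ft_force: [-5.6, -1.1, 0.2]
grip_width: -0.0
grasp_force: 2.4
```

send_rows(
  steps="-1 0.002 -0.0003 0 0 0 0;-1 0.001 0 0 0 0 0;-1 0 0 0 0 0 0;-1 0 0 0 0 0 0;-1 0 0 0 0 0 0",
)

```text
clock: 3.58
eef_pos: [0.5697, 0.0159, 0.0548]
tool_rot: [0.758, 0.652, -0.003, -0.003]
ft_force: [-10.9, 0.0, 5.6]
grip_width: 0.0
grasp_force: 5.7
```

Run:
```python
from h import *
c=camera("wrist");save("w2",c["frame"])
```

```text
(no output)
```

View pics/w2.png

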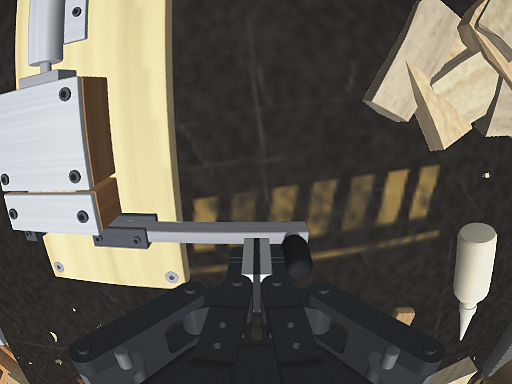

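The bolt is hard against its stop: the force rose to 11 N with no motion, and the bar end at (300,235) has left the mouth. Now over to the ejector pad.

send_rows(
  steps="-1 -0.012 0.0017 0 0 0 0;-1 0 0 0.035 0 0 0;-1 0 0 0.03 0 0 0;-1 -0.009 0.033 0 0 0 0;-1 -0.009 0.033 0 0 0 0",
)

```text
clock: 4.05
eef_pos: [0.548, 0.0832, 0.1241]
tool_rot: [0.76, 0.65, 0.004, 0.003]
ft_force: [0.4, 1.2, -1.0]
grip_width: -0.0003
grasp_force: 0.0
```

send_rows(
  steps="-1 -0.009 0.034 0 0 0 0;-1 -0.009 0.034 0 0 0 0;-1 -0.009 0.034 0 0 0 0;-1 -0.009 0.034 0 0 0 0;-1 -0.009 0.034 0 0 0 0",
)

```text
clock: 4.47
eef_pos: [0.4999, 0.2556, 0.1215]
tool_rot: [0.758, 0.652, 0.002, 0.0]
ft_force: [0.3, -0.4, -0.4]
grip_width: 0.0001
grasp_force: 0.0
```

send_rows(
  steps="-1 -0.009 0.034 0 0 0 0;-1 -0.008 0.022 0 0 0 0;-1 0 0 0 0 0 0;-1 0 0 0 0 0 0;-1 0 0 0 0 0 0",
)

```text
clock: 4.88
eef_pos: [0.4828, 0.3093, 0.1208]
tool_rot: [0.758, 0.652, 0.001, 0.0]
ft_force: [-0.5, -0.0, 0.1]
grip_width: 0.0002
grasp_force: 0.0
```

Run:
```python
from h import *
o=get_obs();print(o["eef_pos"]);c=camera("wrist");save("w3",c["frame"])
h=cv2.cvtColor(c["frame"],cv2.COLOR_RGB2HSV).astype(int);m=((h[...,0]<8)|(h[...,0]>172))&(h[...,1]>150)&(h[...,2]>60)
n,l,s,ce=cv2.connectedComponentsWithStats(m.astype(np.uint8));i=1+s[1:,4].argmax();print(s[i])
```

```text
[0.48284248 0.30927355 0.12078261]
[216 236  60  27 585]
```

View pics/w3.png

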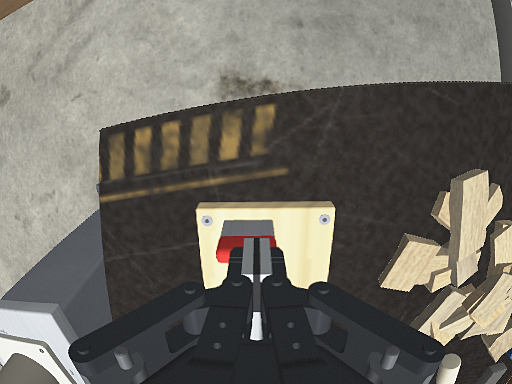

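Wrist view: the pad's top (red) spans columns 217–277, rows 236–262. Its outer face (grey, lit) is at rows 220–236. The fingers sit at (257,262). I'll cast the pad's edge.

Run:
```python
from h import *
o=get_obs();c=camera("wrist")
for px,z in(((219,236),.082),((276,236),.082),((222,220),.056),((274,220),.056),((197,203),.018),((334,203),.018)):
    p=wplane(c,o,px,z);print(px,p.round(4),(tojig(p)*1e3).round(1))
print(o["eef_pos"],tojig(o["eef_pos"])*1e3)
```

```text
(219, 236) [0.4559 0.3022 0.082 ] [-19.  215.8]
(276, 236) [0.4948 0.2963 0.082 ] [ 20.3 215.5]
(222, 220) [0.4553 0.3026 0.056 ] [-19.7 216.2]
(274, 220) [0.4949 0.2966 0.056 ] [ 20.4 215.8]
(197, 203) [0.4286 0.3059 0.018 ] [-46.5 215.7]
(334, 203) [0.5511 0.287  0.018 ] [ 77.3 214.3]
[0.48293398 0.30870071 0.12071331] [  6.84156583 226.1205474 ]
```

Row 236 is in fact the lower edge of the red face: its ray meets y=0.287 at z≈0.057, which agrees with the top view. The clearance behind the pad is about 10 mm, so I'll descend.

send_rows(
  steps="-1 -0.0045 0.001 -0.02 0 0 0;-1 0 0 -0.02 0 0 0;-1 0 0 -0.015 0 0 0;-1 0 0 -0.005 0 0 0;-1 0 0 0 0 0 0",
)

```text
clock: 5.4
eef_pos: [0.4773, 0.3085, 0.0589]
tool_rot: [0.759, 0.651, -0.002, -0.0]
ft_force: [0.1, 0.2, -0.3]
grip_width: 0.0
grasp_force: 0.0
```

send_rows(
  steps="-1 -0.0014 -0.01 0 0 0 0;-1 -0.0014 -0.01 0 0 0 0;-1 -0.0014 -0.01 0 0 0 0;-1 -0.0014 -0.01 0 0 0 0;-1 -0.0014 -0.01 0 0 0 0",
)

```text
clock: 5.82
eef_pos: [0.4719, 0.2617, 0.0615]
tool_rot: [0.758, 0.652, 0.003, -0.001]
ft_force: [2.4, 8.7, -6.6]
grip_width: 0.0002
grasp_force: 4.3
```

send_rows(
  steps="-1 -0.0012 -0.008 0 0 0 0;-1 -0.0012 -0.008 0 0 0 0;-1 -0.0008 -0.005 0 0 0 0;-1 0 -0.002 0 0 0 0;-1 0 0 0 0 0 0",
)

```text
clock: 6.23
eef_pos: [0.4688, 0.2399, 0.0615]
tool_rot: [0.758, 0.652, 0.004, -0.002]
ft_force: [2.0, 9.8, -7.6]
grip_width: -0.0001
grasp_force: 5.1
```

send_rows(
  steps="-1 0 -0.003 0 0 0 0;-1 0 -0.002 0 0 0 0;-1 0 -0.002 0 0 0 0;-1 0 -0.001 0 0 0 0;-1 0 0 0 0 0 0",
)

```text
clock: 6.65
eef_pos: [0.4688, 0.2397, 0.0618]
tool_rot: [0.757, 0.654, 0.009, -0.008]
ft_force: [-0.1, 30.1, -13.2]
grip_width: -0.0002
grasp_force: 14.8
```

At the hard stop (30 N, no motion), and held long enough. I'll let the spring return and check.

send_rows(
  steps="-1 0 0.008 0 0 0 0;-1 0.002 0.016 0 0 0 0;-1 0.003 0.02 0 0 0 0;-1 0.003 0.022 0 0 0 0;-1 0.003 0.02 0 0 0 0",
)

```text
clock: 7.07
eef_pos: [0.4795, 0.3157, 0.0618]
tool_rot: [0.759, 0.651, 0.001, 0.0]
ft_force: [0.2, -0.2, -0.2]
grip_width: -0.0
grasp_force: 0.0
```

send_rows(
  steps="-1 0 0 0.04 0 0 0;-1 0 0 0.04 0 0 0;-1 -0.003 -0.04 0 0 0 0;-1 -0.003 -0.04 0 0 0 0;-1 -0.003 -0.04 0 0 0 0",
)

```text
clock: 7.48
eef_pos: [0.4702, 0.1938, 0.1425]
tool_rot: [0.758, 0.652, 0.002, 0.001]
ft_force: [-0.3, -1.5, -0.8]
grip_width: -0.0002
grasp_force: 0.0
```

send_rows(
  steps="0 -0.005 -0.04 0 0 0 0;0 -0.005 -0.04 0 0 0 0;0 -0.005 -0.04 0 0 0 0;0 -0.005 -0.036 0 0 0 0;0.6 0 0 0 0 0 0",
)

```text
clock: 7.9
eef_pos: [0.448, 0.0329, 0.1415]
tool_rot: [0.761, 0.648, -0.001, 0.001]
ft_force: [-1.2, 0.1, -0.1]
grip_width: 0.0533
grasp_force: 0.0
```

Run:
```python
from h import *
o=get_obs();print(o["eef_pos"],tojig(o["eef_pos"]),o["grip_width"]);c=camera("wrist");save("w4",c["frame"])
```

```text
[0.44795327 0.03292501 0.14147563] [ 0.01106698 -0.05183274] 0.05332846171959423
```

View pics/w4.png

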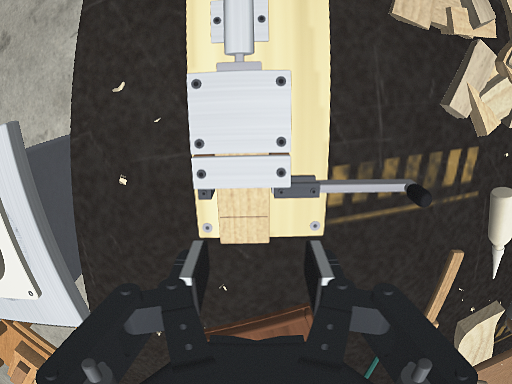

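The block stands out of the mouth at columns 219–270, rows 188–243. Its outer end is at row 243. I'll cast it and check the top-camera height.

Run:
```python
from h import *
o=get_obs();c=camera("wrist");print(o["eef_pos"],tojig(o["eef_pos"])*1e3,o["tool_rot"])
for px in((219,243),(270,242),(218,190),(270,190)):
    p=wplane(c,o,px,.046);print(px,p.round(4),(tojig(p)*1e3).round(1))
t=camera("side");P=cloud(t);jg=(P[...,:2]-J)@R.from_euler('z',JY).as_matrix()[:2,:2]
m=(abs(P[...,2]-.046)<.006)&(jg[...,1]<-.066)&(jg[...,1]>-.13)&(abs(jg[...,0])<.04)
q=jg[m];print("side",m.sum(),np.median(P[m][:,2]) if m.any() else 0,np.percentile(q*1e3,[1,99],axis=0) if m.any() else 0)
hsv=cv2.cvtColor(t["frame"],cv2.COLOR_RGB2HSV).astype(int)
r=((hsv[...,0]<8)|(hsv[...,0]>172))&(hsv[...,1]>150)&(P[...,2]>.05)&(P[...,2]<.1)&(abs(jg[...,0])<.04)
print("red",r.sum(),np.median(jg[r],axis=0) if r.any() else 0)
```

```text
[0.44884597 0.0354342  0.14154971] [ 11.59721814 -49.22279884] [7.60834639e-01 6.48945202e-01 3.47392292e-04 8.10144376e-04]
(219, 243) [ 0.4076 -0.0063  0.046 ] [-23.3 -96.3]
(270, 242) [ 0.454  -0.0124  0.046 ] [ 23.4 -95.9]
(218, 190) [0.4173 0.0442 0.046 ] [-20.9 -45. ]
(270, 190) [0.461  0.0372 0.046 ] [ 23.4 -45.8]
side 118 0.044999164391791135 [[ -19.74269954 -101.92330619]
 [  24.13014162  -66.3938468 ]]
red 16 [-0.0120142   0.19331322]
```

send_rows(
  steps="1 -0.015 -0.034 0 0 0 0.017;1 0 0 -0.035 0 0 0;1 0 0 -0.03 0 0 0;1 0 0 0 0 0 0;1 0 0 0 0 0 0",
)

```text
clock: 8.47
eef_pos: [0.4333, 0.0062, 0.0747]
tool_rot: [0.752, 0.659, -0.001, -0.001]
ft_force: [0.6, 0.1, 0.5]
grip_width: 0.0856
grasp_force: 0.0
```

send_rows(
  steps="1 0 -0.0045 -0.02 0 0 -0.01;1 0 0 -0.02 0 0 0;1 0 0 -0.01 0 0 0;1 0 0 -0.003 0 0 0;1 0 0 0 0 0 0",
)

```text
clock: 8.88
eef_pos: [0.4356, 0.0015, 0.0232]
tool_rot: [0.756, 0.655, 0.0, 0.0]
ft_force: [0.3, -0.2, 0.7]
grip_width: 0.0854
grasp_force: 0.0
```

send_rows(
  steps="-1 0 0 0 0 0 0;-1 0 0 0 0 0 0;-1 0 0 0 0 0 0;-1 0 0 0 0 0 0;-1 0 0 0 0 0 0",
)

```text
clock: 9.3
eef_pos: [0.4338, 0.0009, 0.0234]
tool_rot: [0.756, 0.655, -0.0, -0.0]
ft_force: [-4.2, -0.3, 8.9]
grip_width: 0.0438
grasp_force: 60.6
```

Gripped (43.8 mm, 60 N). I'll draw it out along jig -y.

send_rows(
  steps="-1 -0.0007 -0.005 0.001 0 0 0;-1 -0.0017 -0.012 0 0 0 0;-1 -0.0021 -0.015 0 0 0 0;-1 -0.0021 -0.015 0 0 0 0;-1 -0.0021 -0.015 0 0 0 0",
)

```text
clock: 9.72
eef_pos: [0.426, -0.0621, 0.0236]
tool_rot: [0.756, 0.654, 0.0, 0.0]
ft_force: [0.9, -0.3, -0.7]
grip_width: 0.044
grasp_force: 60.6
```

send_rows(
  steps="-1 -0.002 -0.01 0.01 0 0 0;-1 0 0 0.03 0 0 0;-1 0 0 0.03 0 0 0;-1 0 0 0.02 0 0 0;-1 0 0 0 0 0 0",
)

```text
clock: 10.13
eef_pos: [0.4273, -0.0724, 0.1178]
tool_rot: [0.756, 0.654, 0.003, 0.004]
ft_force: [0.6, 0.4, -1.1]
grip_width: 0.0441
grasp_force: 61.3
```

Run:
```python
from h import *
o=get_obs();print(o["eef_pos"],o["tool_rot"],o["ft_force"],o["grip_width"])
# block underside corners/tilt: from side cloud
t=camera("side");P=cloud(t);hsv=cv2.cvtColor(t["frame"],cv2.COLOR_RGB2HSV).astype(int)
e=o["eef_pos"];m=(abs(P[...,0]-e[0])<.05)&(P[...,1]<e[1]+.1)&(P[...,1]>e[1]-.04)&(P[...,2]>.06)&(P[...,2]<.16)&(hsv[...,2]>150)&(hsv[...,1]>35)
q=P[m];print(m.sum(),np.percentile(q,[2,50,98],axis=0).round(4).tolist())
save("s3",cv2.resize(t["frame"][110:300,140:300],None,fx=3.5,fy=3))
```

```text
[ 0.42733869 -0.07235219  0.11777647] [0.75646545 0.65401709 0.00280828 0.00371342] [ 0.63600189  0.41335416 -1.08525036] 0.04409555249375062
302 [[0.4067, -0.0892, 0.1146], [0.4274, -0.079, 0.1384], [0.4621, -0.0054, 0.1432]]
```

View pics/s3.png

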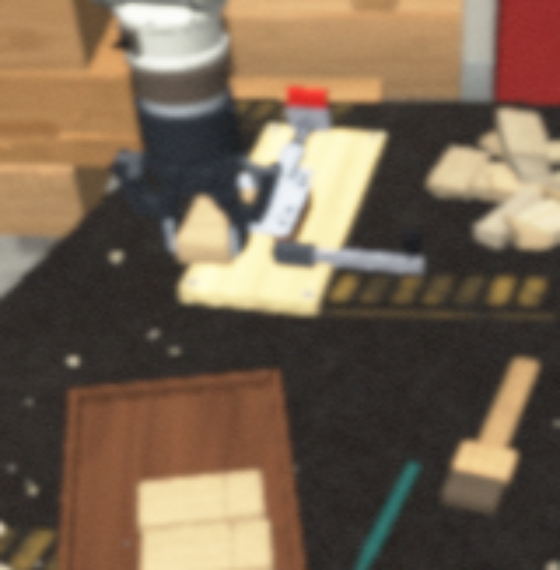

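The block is held level-looking, clear of the jig. The ejector is out. The tray's near half at (180,440) is free. Moving over it with a 0.335 rad turn.

send_rows(
  steps="-1 -0.001 -0.0295 0 0 0 0.056;-1 -0.001 -0.0295 0 0 0 0.056;-1 -0.001 -0.0295 0 0 0 0.056;-1 -0.001 -0.0295 0 0 0 0.056;-1 -0.001 -0.0295 0 0 0 0.056",
)

```text
clock: 10.6
eef_pos: [0.4177, -0.2197, 0.1119]
tool_rot: [0.656, 0.754, -0.0, -0.001]
ft_force: [0.4, 0.4, -1.7]
grip_width: 0.0438
grasp_force: 61.0
```

send_rows(
  steps="-1 0 -0.0295 0 0 0 0.056;-1 0 0 -0.03 0 0 0;-1 0 0 -0.025 0 0 0;-1 0 0 -0.01 0 0 0;-1 0 0 0 0 0 0",
)

```text
clock: 11.02
eef_pos: [0.4155, -0.2465, 0.0446]
tool_rot: [0.636, 0.771, -0.001, -0.004]
ft_force: [-0.5, -0.5, -1.6]
grip_width: 0.0439
grasp_force: 61.1
```

Run:
```python
from h import *
o=get_obs();print(o["eef_pos"],o["tool_rot"],o["ft_force"],o["grip_width"])
e=o["eef_pos"];a=R.from_euler('z',10.9,degrees=True).as_matrix()[:2,:2];C=np.array([.4265,-.2718])
print("tcp tray",(e[:2]-C)@a)
for n in("side","top"):
    t=camera(n);P=cloud(t);hsv=cv2.cvtColor(t["frame"],cv2.COLOR_RGB2HSV).astype(int)
    q=(P[...,:2]-C)@a;z=P[...,2]
    m=(abs(q[...,0])<.04)&(q[...,1]>.035)&(q[...,1]<.115)&(z>.04)&(z<.11)&(hsv[...,2]>150)&(hsv[...,1]<140)&(hsv[...,1]>25)
    print(n,m.sum())
    if m.sum()>10:
        print(np.percentile(np.c_[q[m],z[m]],[2,50,98],axis=0).round(4).tolist())
        A=np.c_[q[m],np.ones(m.sum())];k=abs(z[m]-np.median(z[m]))<.006;print(np.linalg.lstsq(A[k],z[m][k],rcond=None)[0].round(4))
```

```text
[ 0.41553124 -0.24651888  0.04464244] [ 6.36278855e-01  7.71447068e-01 -7.40763054e-04 -4.25340687e-03] [-0.48649404 -0.4987816  -1.63508526] 0.04387490042102599
tcp tray [-0.00599033  0.02689916]
side 128
[[-0.0264, 0.0355, 0.0638], [-0.0084, 0.048, 0.0666], [0.0139, 0.0665, 0.0698]]
[ 0.0211 -0.0309  0.0681]
top 313
[[-0.029, 0.0399, 0.0633], [-0.0074, 0.0693, 0.0692], [0.0142, 0.0976, 0.074]]
[-0.0061  0.0024  0.0689]
```

send_rows(
  steps="-1 0.005 -0.001 -0.012 0 0 0;-1 0 0 -0.01 0 0 0;-1 0 0 -0.005 0 0 0;-1 0 0 0 0 0 0;-1 0 0 0 0 0 0",
)

```text
clock: 11.53
eef_pos: [0.4236, -0.2489, 0.021]
tool_rot: [0.636, 0.772, -0.0, -0.001]
ft_force: [-0.9, -0.1, -1.6]
grip_width: 0.044
grasp_force: 61.2
```

send_rows(
  steps="-1 0 0 -0.001 0 0 0;-1 0 0 -0.001 0 0 0;-1 0 0 0 0 0 0;-1 0 0 0 0 0 0;-1 0 0 0 0 0 0",
)

```text
clock: 11.95
eef_pos: [0.424, -0.2493, 0.0195]
tool_rot: [0.636, 0.772, 0.0, 0.0]
ft_force: [-0.3, 0.1, -0.3]
grip_width: 0.044
grasp_force: 61.2
```

send_rows(
  steps="-1 0 0 -0.0015 0 0 0;-1 0 0 -0.0015 0 0 0;-1 0 0 -0.001 0 0 0;-1 0 0 0 0 0 0;-1 0 0 0 0 0 0",
)

```text
clock: 12.37
eef_pos: [0.4237, -0.2492, 0.0151]
tool_rot: [0.636, 0.772, -0.0, -0.0]
ft_force: [-0.2, 0.0, -1.9]
grip_width: 0.0437
grasp_force: 61.2
```

send_rows(
  steps="-1 0 0 -0.001 0 0 0;-1 0 0 -0.0005 0 0 0;-1 0 0 0 0 0 0;-1 0 0 0 0 0 0;-1 0 0 0 0 0 0",
)

```text
clock: 12.78
eef_pos: [0.4239, -0.2492, 0.0138]
tool_rot: [0.636, 0.772, 0.0, 0.0]
ft_force: [0.3, 0.6, -0.8]
grip_width: 0.0436
grasp_force: 61.2
```

send_rows(
  steps="-1 0 0 -0.001 0 0 0;-1 0 0 -0.0005 0 0 0;-1 0 0 0 0 0 0;-1 0 0 0 0 0 0;-1 0 0 0 0 0 0",
)

```text
clock: 13.2
eef_pos: [0.424, -0.2493, 0.0135]
tool_rot: [0.636, 0.772, -0.0, 0.0]
ft_force: [-2.6, 2.6, 8.3]
grip_width: 0.0437
grasp_force: 62.2
```

Touched down at z=0.0135 as predicted. Release and rise.

send_rows(
  steps="0 0 0 0.0005 0 0 0;0.5 0 0 0 0 0 0;1 0 0 0 0 0 0;1 0 0 0 0 0 0;1 0 0 0 0 0 0",
)

```text
clock: 13.62
eef_pos: [0.4239, -0.2493, 0.0127]
tool_rot: [0.636, 0.772, 0.0, -0.0]
ft_force: [-0.3, -0.8, 0.8]
grip_width: 0.085
grasp_force: 0.0
```

send_rows(
  steps="1 0 0 0.02 0 0 0;1 0 0 0.04 0 0 0;1 0 0 0.04 0 0 0;1 0 0 0.04 0 0 0;1 0 0 0 0 0 0",
)

```text
clock: 14.03
eef_pos: [0.4284, -0.2519, 0.1608]
tool_rot: [0.636, 0.772, 0.001, 0.007]
ft_force: [1.3, -0.7, 0.9]
grip_width: 0.0856
grasp_force: 0.0
```

send_rows(
  steps="1 -0.03 0 0.02 0 0 0;1 -0.03 0 0 0 0 0;1 -0.03 0 0 0 0 0;1 0 0 0 0 0 0;1 0 0 0 0 0 0",
)

```text
clock: 14.45
eef_pos: [0.3329, -0.2492, 0.1728]
tool_rot: [0.637, 0.771, 0.0, 0.0]
ft_force: [0.1, 0.4, 0.3]
grip_width: 0.0855
grasp_force: 0.0
```

Run:
```python
from h import *
c=camera("side");np.savez("side.npz",P=cloud(c),**c);save("s4",cv2.resize(c["frame"][110:330,130:300],None,fx=3,fy=2.6))
P=cloud(c);hsv=cv2.cvtColor(c["frame"],cv2.COLOR_RGB2HSV).astype(int)
a=R.from_euler('z',10.9,degrees=True).as_matrix()[:2,:2];q=(P[...,:2]-np.array([.4265,-.2718]))@a;z=P[...,2]
m=(abs(z-.036)<.005)&(abs(q[...,0])<.085)&(abs(q[...,1])<.12)&(hsv[...,2]>165)&(hsv[...,1]<140)
n,l,s,_=cv2.connectedComponentsWithStats(m.astype(np.uint8),connectivity=4)
for i in range(1,n):
    if s[i,4]>100:
        k=l==i;r=cv2.minAreaRect((q[k]*1000).astype(np.float32));print(s[i,4],r,np.median(z[k]),np.linalg.lstsq(np.c_[q[k],np.ones(k.sum())],z[k],rcond=None)[0].round(3), np.median(P[k],axis=0))
```

```text
430 ((2.9490184783935547, 53.3707160949707), (44.840579986572266, 93.25189971923828), 1.7228773832321167) 0.035076952476104095 [0.009 0.002 0.035] [ 0.42044895 -0.22410837  0.03507695]
1111 ((19.527952194213867, -56.282806396484375), (90.49364471435547, 100.52220153808594), 0.1629946231842041) 0.03501995207422659 [0.001 0.001 0.035] [ 0.45589507 -0.32910836  0.03501995]
```

View pics/s4.png

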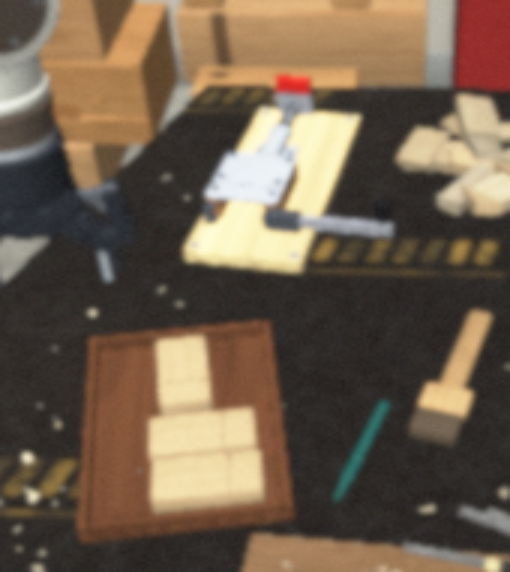

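The block (183,372) lies flat at tray (3,53) mm beside the undisturbed sawn blocks (205,455). The ejector is out, and the arm is clear.

```bash
python3 -c "
from workcell import *
print(job_done())"
```

```text
the job is handed in; nothing more can be done
None
```

I drew the bolt, pressed the ejector fully in and let it spring back, then laid the block flat in the tray beside the two undisturbed sawn blocks and handed the job in at about 14.5 s on the robot's clock; no verdict was returned.

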